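# Put the desk brush and the stapler away in the desk tray

### The job

Tidy the desk: lay the wooden dust brush flat and lengthwise in the long compartment that runs along one whole side of the black desk tray, and set the stapler, standing on its base, lengthwise in the empty short compartment beside it. Each must rest on the compartment's floor; lay them down rather than dropping them. The letter opener, the marker and everything else need not be moved.

Things in the scene. Friction and masses are not known exactly. Their poses are not given: they have to be found in the camera images.
- brush: Dust brush, pale wood, dark bristles at +x; 165 mm long (x), 22 mm high, 60 g. Origin: middle of length and width, on the underside; z up. Handle 20 mm wide (y) from x=-82 to +12 mm, then head and bristles 36 mm wide. Grip across the handle near x=-15 mm. A letter opener (like handle, thin steel blade) and a white marker lie in the same row, about 105 mm from one thing to the next.
- stapler: Closed grey stapler on its dark steel base, 125 mm long (x), 38 mm wide at the base (y), 52 mm high, 220 g. Origin: middle of length and width, on the underside; z up. Its upper arm, 34 mm wide (y) from 22 to 52 mm above the underside, is gripped across y near x=0. It lies in the same row as the brush.
- long_bay (a point): Centre of the floor (4 mm above the desk) of the long compartment, on the +x side of the fixed black tray, 251 (x) by 238 mm (y). Axes are the tray's; z up. Compartment 84 mm along x, 230 mm along y: the brush lies along y, either way round. All tray walls are 4 mm thick, tops 12 mm above the floors (16 mm above the desk).
- short_bay (a point): Centre of the floor (4 mm above the desk) of the short compartment, in the same tray's -x, +y quarter. Axes are the tray's. It measures 155 mm along x, 95 mm along y: the stapler stands lengthwise along x, either way round. Walls as for the long one. The third compartment, on its -y side, holds a roll of tape and an eraser, under 20 mm high.
Things that resemble listed ones, but are neither listed nor needed, are in the scene too. There is more than one size of the stapler; the one meant has the size given above.

How it is judged (in metres and radians):
At the end, for the whole second after the job is handed in: Brush flat on the long compartment's floor, along it within 20 deg, middle within 35 mm lengthwise and 28 mm crosswise of its centre; stapler on its base on the short compartment's floor, along it within 20 deg, within 18 mm lengthwise, 30 mm crosswise. Either way round, at rest (y of brush in the frame of long_bay between -0.035 and 0.035 m and x of brush in the frame of long_bay between -0.028 and 0.028 m and angle between the x axis of brush and the y axis of long_bay, either way round below 0.35 rad and angle between the z axis of brush and the z axis of long_bay, either way round below 0.17 rad and (height (world z) of brush below 0.009 m or height (world z) of brush between 0.022 and 0.03 m) and linear speed of each of brush, stapler below 0.02 m/s and angular speed of each of brush, stapler below 0.2 rad/s and x of stapler in the frame of short_bay between -0.018 and 0.018 m and y of stapler in the frame of short_bay between -0.03 and 0.03 m and angle between the x axis of stapler and the x axis of short_bay, either way round below 0.35 rad and angle between stapler's own z axis and vertical below 0.1 rad and height (world z) of stapler below 0.009 m); the robot touches nothing.
It fails at once if the brush falls free (from about 3 cm or more) (linear speed of brush above 0.75 m/s and contact force between the fingers and brush below 0.01 N).
It fails at once if the stapler falls free (from about 3 cm or more) (linear speed of stapler above 0.75 m/s and contact force between the fingers and stapler below 0.01 N).
It also fails if it takes over 58 s, if anything falls off the work surface, if the arm or the gripper's body presses on something with over 40 N, if the wrist force passes 120 N, or if a joint passes its speed limit or range.

### The arm

A 6-joint arm with a two-finger parallel gripper is mounted at the origin on the work surface. World frame = base frame: x ahead of the robot, y to its left, z up, the work surface at z = 0. Lengths are in m, angles in degrees, forces in N, time in s.
With the tool pointing down it reaches from about 0.25 to 0.725 m from the base axis. Payload 9.7 kg.
Tool frame: the origin (TCP) lies at the very end of the fingers, on their centre line; the grasp point (between the pads) lies 19 mm behind it; x points along the fingers, z is the direction in which the jaws open and shut, and the axes are right-handed (so a half turn about x gives the same grasp; the last joint's range is limited). The gripper opens to 85 mm and grips with 20 to 120 N. Pads are 22 mm wide; open, the fingers measure 114 mm over their backs; the gripper's body (76 mm by 85 mm) begins 54 mm behind the grasp point. The pads swing forward as they close: fully open they stand 13 mm farther back than shut.
Start: joints at [-72.594, 4.979, 10.078, 95.1, 0, 90], TCP at [0.165, -0.525, 0.211] pointing down, gripper open.
Joint ranges: [-179.16, 179.16], [-48.56, 103.87], [-65.8, 70.77], [-126.05, 130.52], [-82.76, 87.17], [-180, 180]. Speed limits (degrees/s): [127.2, 127.2, 147.25, 180, 180, 180].

### API

Orientations are given as [roll, pitch, yaw] about the fixed x, y, z axes, in that order (R = Rz(yaw) Ry(pitch) Rx(roll)).
In Python, from workcell import sensors, vision, job_done gives the robot as it stands.
- The arm moves only by the tool carry_out, never from a script. Its argument "increments" is a list of rows, each a list of 7 numbers: the turn, a rotation vector about the tool's x, y, z in degrees, then the shift along the tool's x, y, z in mm, then the opening in per cent of the stroke, from 0 (shut) to 100 (fully open). A call has 1 to 12 rows; each row shifts and turns the commanded pose from where the row before left it, along the tool's axes as they then stand; what a row does not reach is not made up. A row lasts 1/8 s, in which the tool goes at most 62.5 mm and 10.7 degrees, less where a joint would pass 70% of its speed; a pose out of reach is approached as far as the arm can. A call is refused whole if a number of a shift passes 62.5 or a number of a turn 10.7, either way. A call with a gripper value outside its range is refused whole. The fingers move at their own pace and stop on an object; "squeeze" is the grip in N (left out, the last holds). Time passes only in rows, so rows that do not move let the fingers close. It gives the time, the measured TCP pose, the force and the opening at its end, in the units of the state.
- sensors.get_obs(): the state, without advancing time (a new reading comes with each control period).
- vision.camera(name): name is "scene" or "top" or "wrist"; returns the picture (480x640x3 uint8, red, green, blue); there is no depth.
- vision.calibration(name): a dict with "camera_matrix" (3x3 intrinsics, pixels), "dist" ([k1, k2, p1, p2, k3] as OpenCV has them; the pictures are not rectified), "extrinsics" (4x4, takes a point from world to camera coordinates); the wrist camera has in their place "mount" (4x4, takes a point from camera to tool coordinates, whose origin is the TCP and whose axes are the tool frame's). Camera axes: x right, y up, looking along -z (the intrinsics and any distortion apply to the point x, -y, -z); pixel columns grow to the right and rows downward; lengths in m; the calibration is good to about 2 mm. A picture is of the moment at which its call begins: read the wrist's pose just before it. calibration takes no time and is no camera call.
- job_done(): hands the job in, once; it reports no verdict.
The state is a dict: "time": time; "q": joint angles; "qd": joint speeds; "joint_efforts": joint torques, N m; "ee_pos": TCP position; "tcp_rot": TCP orientation; "wrist_force": force on the tool from outside, world axes, zero at the start; "torque": the same for the moment, N m; "opening": finger opening in m.
Only numpy, scipy, OpenCV 4.12 (cv2) and the standard library are available. Lean on these libraries where they do the work, as an engineer would, in place of code of your own. Each camera call takes 0.05 s, during which the arm holds its last target.

## Working session

There is one attempt and no reset: what is moved stays moved. The work goes in short steps, Python scripts to look and compute and a tool call to move; the robot and the scene stay as the last step left them, time stands still between calls to the robot, and variables do not carry over. Pictures are saved under pics/ and viewed, and the job is handed in when it is done.

Besides the shell and the picture viewer there is one more tool, called after "Emit:" as name(argument=value, ...), one argument or row to a line, values as JSON. carry_out: Moves the arm, as the interface text tells. Its arguments: {"type":"object","properties":{"increments":{"type":"array"},"squeeze":{"type":"number"}},"required":["increments"]}

```bash
ls; mkdir -p pics; python3 - <<'E'
from workcell import sensors, vision
import cv2
o=sensors.get_obs();print(o)
for n in ["scene","top","wrist"]:
    cv2.imwrite(f"pics/{n}0.png",vision.camera(n)[:,:,::-1]);print(n,vision.calibration(n))
E
```

```text
pics
{'time': 0.0, 'q': array([-7.25951298e+01,  5.01189812e+00,  1.00337565e+01,  9.50988411e+01,
        1.68353577e-03,  9.00004367e+01]), 'qd': array([ 0.06266345,  0.00778516,  0.09346118,  0.00656721, -0.06212611,
        0.07544967]), 'joint_efforts': array([-1.44079437e-03, -5.20392323e+01,  4.64796066e+01,  1.66853325e-02,
       -6.60694172e-05, -2.81982757e-06]), 'ee_pos': array([ 0.1644495 , -0.52457273,  0.21036918]), 'tcp_rot': array([178.74763465,  89.92299891, 106.15206703]), 'wrist_force': array([ 0.41705571, -0.14114766,  0.16157527]), 'torque': array([ 0.04583303,  0.01664492, -0.01097948]), 'opening': 0.08517495584482496}
scene {'camera_matrix': array([[434.84118889,   0.        , 313.18597283],
       [  0.        , 434.84118889, 239.46399761],
       [  0.        ,   0.        ,   1.        ]]), 'dist': array([-0.10010529,  0.        ,  0.        ,  0.        ,  0.        ]), 'extrinsics': array([[-0.25550107,  0.96670511,  0.0141576 ,  0.01233565],
       [-0.5925028 , -0.16813693,  0.78782638,  0.24975551],
       [ 0.7639762 ,  0.19290206,  0.61573464, -1.312
[... 496 characters left out ...]
02,  0.98834668, -0.73667083],
       [ 0.        ,  0.        ,  0.        ,  1.        ]])}
wrist {'camera_matrix': array([[338.04581574,   0.        , 319.36070606],
       [  0.        , 338.04581574, 246.06313978],
       [  0.        ,   0.        ,   1.        ]]), 'dist': array([0.00654852, 0.        , 0.        , 0.        , 0.        ]), 'mount': array([[ 5.07993880e-04,  2.85638289e-01, -9.58337367e-01,
        -1.62799930e-01],
       [-3.74292700e-04,  9.58337478e-01,  2.85638124e-01,
         7.32028280e-02],
       [ 9.99999801e-01,  2.13596262e-04,  5.93741900e-04,
        -7.59604789e-04],
       [ 0.00000000e+00,  0.00000000e+00,  0.00000000e+00,
         1.00000000e+00]])}
```

View pics/scene0.png

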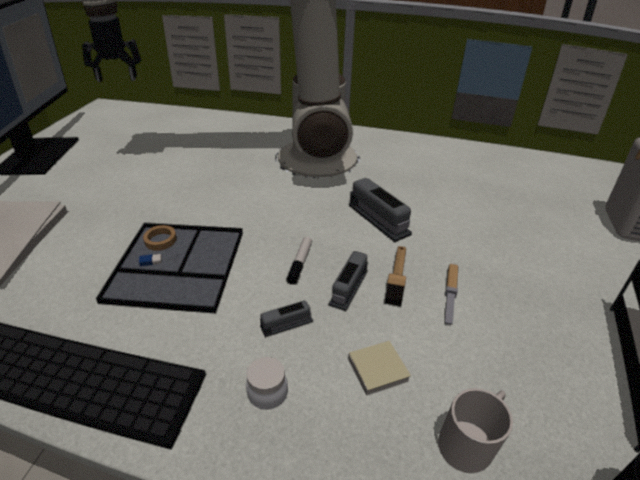

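View pics/top0.png

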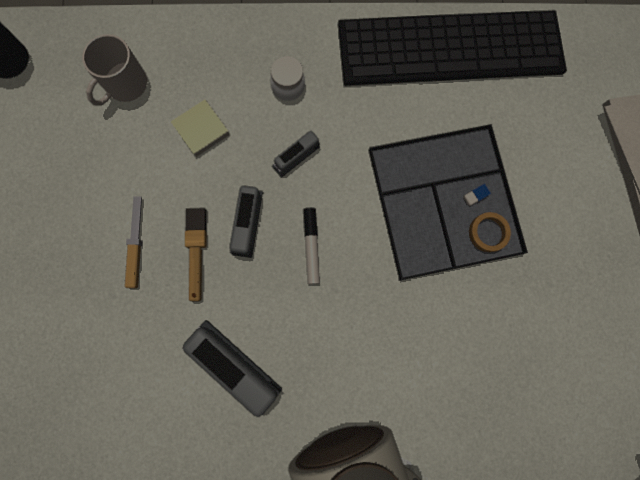

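View pics/wrist0.png

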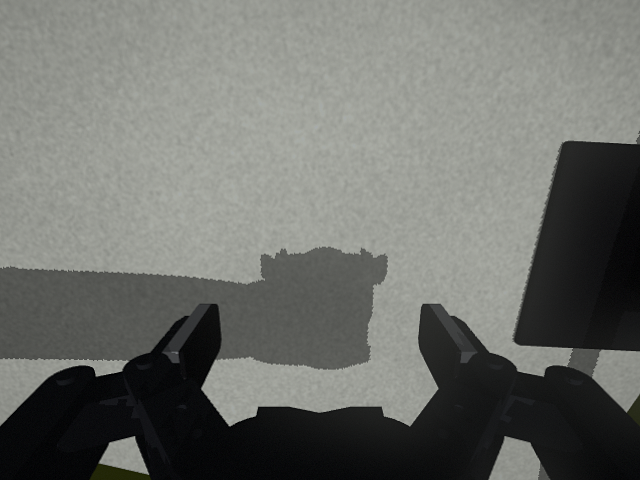

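The top view shows the brush at (195,255), the row stapler at (246,221), and the tray's corners at about (370,148), (491,126), (525,252) and (401,279). The larger stapler at (232,368) and the smaller one at (297,153) are decoys. Next I'll crop in closer.

```bash
cat > h.py <<'E'
import numpy as np, cv2
from scipy.spatial.transform import Rotation as R
from workcell import sensors, vision
F=np.diag([1,-1,-1.])
def ext(name,obs=None):
    c=vision.calibration(name)
    if 'extrinsics' in c: E=c['extrinsics']
    else:
        T=np.eye(4);T[:3,:3]=R.from_euler('xyz',obs['tcp_rot'],degrees=True).as_matrix();T[:3,3]=obs['ee_pos']
        E=np.linalg.inv(T@c['mount'])
    return c['camera_matrix'],c['dist'],E
def ray(name,uv,obs=None):
    K,d,E=ext(name,obs)
    n=cv2.undistortPoints(np.array(uv,float).reshape(-1,1,2),K,d).reshape(-1,2)
    dirs=(F@np.c_[n,np.ones(len(n))].T).T@E[:3,:3]
    o=-E[:3,:3].T@E[:3,3]
    return o,dirs/np.linalg.norm(dirs,axis=1)[:,None]
def onz(name,uv,z,obs=None):
    o,d=ray(name,uv,obs); return o+d*((z-o[2])/d[:,2])[:,None]
def proj(name,P,obs=None):
    K,d,E=ext(name,obs)
    P=np.atleast_2d(P);r=cv2.Rodrigues(F@E[:3,:3])[0]
    return cv2.projectPoints(P,r,F@E[:3,3],K,d)[0].reshape(-1,2)
def tri(a,b):
    # a=(name,uv[,obs])
    (o1,d1),(o2,d2)=ray(*a),ray(*b); out=[]
    for u,v in zip(d1,d2):
        s=np.linalg.lstsq(np.c_[u,-v],o2-o1,rcond=None)[0]
        p,q=o1+s[0]*u,o2+s[1]*v; out.append(np.r_[(p+q)/2,np.linalg.norm(p-q)])
    return np.array(out)
E
python3 - <<'E'
import cv2
t=cv2.imread('pics/top0.png');s=cv2.imread('pics/scene0.png')
def crop(im,x,y,w,h,k,n):
    c=cv2.resize(im[y:y+h,x:x+w],None,fx=k,fy=k,interpolation=cv2.INTER_CUBIC)
    c=cv2.convertScaleAbs(c,alpha=1.6)
    for i in range(0,w,10):
        cv2.line(c,(i*k,0),(i*k,6 if (x+i)%50 else 14),(0,255,255),1)
        if (x+i)%20==0: cv2.putText(c,str(x+i),(i*k,24),0,.4,(0,255,255),1)
    for i in range(0,h,10):
        cv2.line(c,(0,i*k),(6,i*k),(0,255,255),1)
        if (y+i)%20==0: cv2.putText(c,str(y+i),(8,i*k+4),0,.4,(0,255,255),1)
    cv2.imwrite(n,c)
crop(t,170,170,130,140,4,'pics/t1.png')
crop(t,360,120,180,170,3,'pics/t2.png') if 0 else crop(t,360,115,180,145+30,3,'pics/t2.png')
crop(s,320,240,130,80,6,'pics/s1.png')
crop(s,90,210,170,110,4,'pics/s2.png')
E
```

```text
(no output)
```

View pics/t1.png

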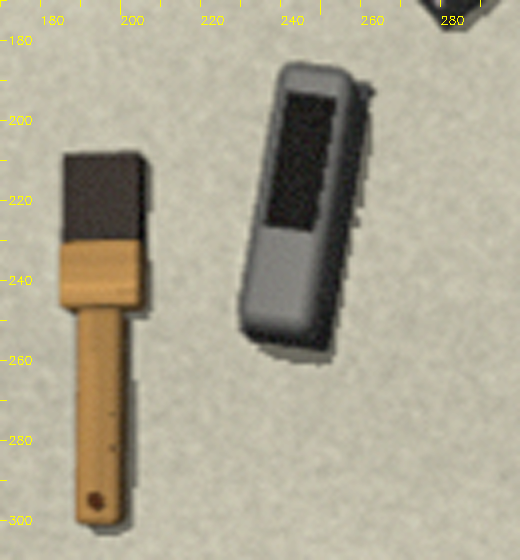

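View pics/t2.png

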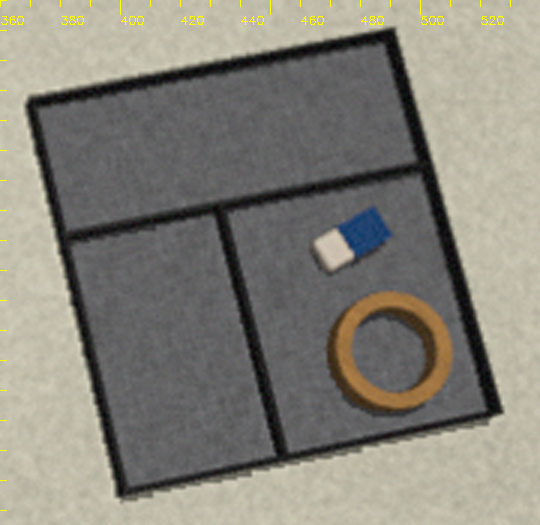

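View pics/s1.png

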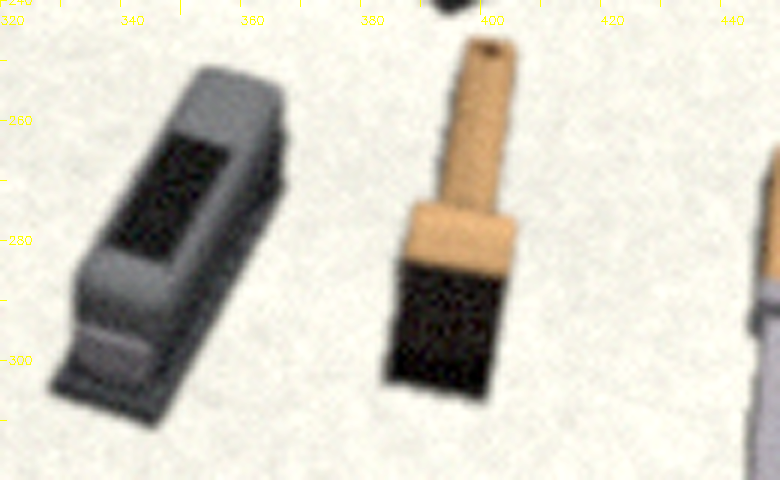

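View pics/s2.png

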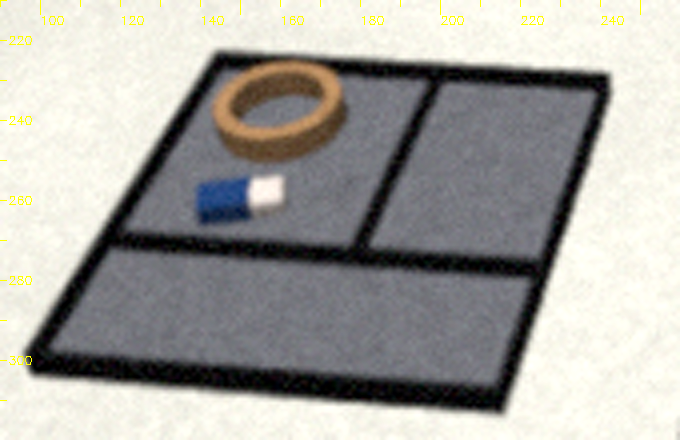

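```bash
python3 - <<'E'
from h import *
np.set_printoptions(precision=4,suppress=True)
def T(n,a,b): r=tri(('top',a),('scene',b)); print(n);print(r); return r
b=T('brush handle end L,R; bristle L,R; shoulder L,R',[(189,300.5),(200.5,300.5),(185.8,208.3),(204.5,208),(185.3,246.3),(205,246)],[(405.8,247.7),(398,246.7),(401.2,306.3),(384.5,303.7),(405.8,276.7),(388.7,274.2)])
p=T('pad',[(241.75,193.25),(254.25,194.5),(248.25,227.75),(236,226.25)],[(348,283.3),(337.7,280.5),(350,262.2),(358.3,265)])
t=T('tray corners +x+y,+x-y,-x-y,-x+y; Tj; mid-x; midL; midR',[(369.3,148.3),(491,125),(527.3,252.3),(400.7,280.3),(433.3,184),(454,267.3),(382,194),(501.3,171.7)],[(215.5,307),(98.7,298),(144.5,223.3),(242.3,228.7),(180,273),(199,228),(226.2,277),(117.5,270)])
print(np.linalg.norm(t[0,:2]-t[1,:2]),np.linalg.norm(t[1,:2]-t[2,:2]))
def an(v): return np.degrees(np.arctan2(v[1],v[0]))
for z in(.016,):
  c=onz('top',[(369.3,148.3),(491,125),(527.3,252.3),(400.7,280.3)],z);print(c, c.mean(0))
  print([np.linalg.norm(c[i]-c[i-1]) for i in range(4)])
  print('tray x angles',an(c[0]-c[3]),an(c[1]-c[2]),an(c[0]-c[1])-90,an(c[3]-c[2])-90)
tail=b[:2].mean(0);head=b[2:4].mean(0);print('brush mid',(tail+head)/2,an(head-tail),np.linalg.norm(head-tail))
print('stapler ang',an(p[0]-p[3]),an(p[1]-p[2]))
base=onz('scene',[(328.3,304.7),(345.8,311),(367.5,271)],0.003);print('base',base,an(base[1]-base[2]),np.linalg.norm(base[1]-base[2]),np.linalg.norm(base[1]-base[0]), 'mid',(base[0]+base[2])/2)
E
```

```text
brush handle end L,R; bristle L,R; shoulder L,R
[[0.3911 0.3    0.0185 0.0014]
 [0.3905 0.2819 0.0166 0.0011]
 [0.5575 0.3099 0.0072 0.0041]
 [0.5576 0.2773 0.0054 0.0026]
 [0.4859 0.3082 0.0192 0.0004]
 [0.4859 0.2739 0.0176 0.0007]]
pad
[[0.5708 0.2043 0.0528 0.0006]
 [0.5681 0.1836 0.0522 0.0007]
 [0.5102 0.1949 0.0516 0.0022]
 [0.5136 0.2139 0.0517 0.0014]]
tray corners +x+y,+x-y,-x-y,-x+y; Tj; mid-x; midL; midR
[[ 0.6618 -0.0254  0.0159  0.0008]
 [ 0.7038 -0.2564  0.0151  0.0036]
 [ 0.4612 -0.3035  0.0138  0.0014]
 [ 0.4172 -0.071   0.0129  0.0013]
 [ 0.592  -0.1395  0.0119  0.0029]
 [ 0.4384 -0.1703  0.0098  0.0027]
 [ 0.5754 -0.044   0.0103  0.0025]
 [ 0.6158 -0.2737  0.0065  0.0003]]
0.23477767775870834 0.2471877816546927
[[ 0.6616 -0.025   0.016 ]
 [ 0.7044 -0.2578  0.016 ]
 [ 0.4612 -0.3031  0.016 ]
 [ 0.4168 -0.0697  0.016 ]] [ 0.561  -0.1639  0.016 ]
[np.float64(0.24880963391163216), np.float64(0.23677008192273688), np.float64(0.24740475944502954), np.float64(0.23764967937547327)]
tray x angles 10.34704484410086 10.549403106087057 10.414498263344186 10.753330028576443
brush mid [0.4742 0.2923 0.0119 0.0023] 0.8989971952856165 0.16714301837086706
stapler ang -9.515794529853956 -11.07602126628855
base [[0.587  0.1722 0.003 ]
 [0.594  0.2077 0.003 ]
 [0.4716 0.2291 0.003 ]] -9.909262993356108 0.12424089409557186 0.03623040469304013 mid [0.5293 0.2007 0.003 ]
```

```bash
cat >> h.py <<'E'
def state():
    o=sensors.get_obs();M=R.from_euler('xyz',o['tcp_rot'],degrees=True).as_matrix();return o,M
def plan(target,jaw_deg):
    """remaining turn (rotvec tool deg) & shifts, in current tool axes and in axes after the turn; jaw_deg: world angle of tool z, mod 180"""
    o,M=state()
    best=[]
    for a in (jaw_deg,jaw_deg+180):
        a=np.radians(a);G=np.array([[0,0,-1.],[0,0,0],[0,0,0]]).T
        x=np.array([0,0,-1.]);z=np.array([np.cos(a),np.sin(a),0]);y=np.cross(z,x)
        G=np.c_[x,y,z]; rv=R.from_matrix(M.T@G).as_rotvec(degrees=True)
        d=np.array(target)-o['ee_pos']
        print('turn',rv.round(2),'shift now-axes',(M.T@d*1000).round(1),'after-turn axes',(G.T@d*1000).round(1))
    print('t',o['time'],'ee',o['ee_pos'].round(4),'q',o['q'].round(1),'F',o['wrist_force'].round(1),'open',round(o['opening'],4))
E
python3 - <<'E'
from h import *
o,M=state();print(M.round(3),np.degrees(np.arctan2(M[1,2],M[0,2])))
plan([.529,.2005,.15],79.8)
E
```

```text
[[-0.     0.954  0.299]
 [ 0.001  0.299 -0.954]
 [-1.     0.    -0.001]] -72.59185770173549
turn [-1.5239e+02 -2.0000e-02 -8.0000e-02] shift now-axes [  61.1  564.8 -582.8] after-turn axes [  60.5 -230.3  778.2]
turn [ 2.761e+01 -6.000e-02  1.000e-02] shift now-axes [  61.1  564.8 -582.8] after-turn axes [  60.5  230.3 -778.2]
t 0.15 ee [ 0.1645 -0.5246  0.2105] q [-72.6   5.   10.   95.1   0.   90. ] F [-0. -0. -0.] open 0.0851
```

Emit:
carry_out(
  increments=[
    [0,0,0,0,35,-36,70],
    [0,0,0,0,35,-36,70],
    [0,0,0,0,35,-36,70],
    [0,0,0,0,35,-36,70],
    [0,0,0,0,35,-36,70],
    [0,0,0,0,35,-36,70],
    [0,0,0,0,35,-36,70],
    [0,0,0,0,35,-36,70],
    [0,0,0,0,35,-36,70],
    [0,0,0,0,35,-36,70],
    [0,0,0,0,35,-36,70],
    [0,0,0,0,35,-36,70],
  ],
  squeeze=60,
)

```text
time: 1.65
ee_pos: [0.4365, 0.0148, 0.2111]
tcp_rot: [59.1, 90.0, -13.5]
wrist_force: [1.1, -0.8, 0.9]
opening: 0.06
```

Emit:
carry_out(
  increments=[
    [-10.2,0,0,0,0,0,70],
    [-10.2,0,0,0,0,0,70],
    [-10.2,0,0,0,0,0,70],
    [-10.2,0,0,0,0,0,70],
    [-10.2,0,0,0,0,0,70],
    [-10.2,0,0,0,0,0,70],
    [-10.2,0,0,0,0,0,70],
    [-10.2,0,0,0,0,0,70],
    [-10.2,0,0,0,0,0,70],
    [-10.2,0,0,0,0,0,70],
    [-10.2,0,0,0,0,0,70],
    [-10.2,0,0,0,0,0,70],
  ],
)

```text
time: 3.15
ee_pos: [0.4359, 0.0131, 0.2109]
tcp_rot: [133.5, 90.0, -176.3]
wrist_force: [0.1, 0.7, 0.4]
opening: 0.0593
```

```bash
python3 - <<'E'
from h import *
plan([.529,.2005,.15],79.8)
E
```

```text
turn [-2.966e+01 -1.000e-02 -2.000e-02] shift now-axes [ 60.9  48.7 203.5] after-turn axes [ 60.9 -58.4 201. ]
turn [ 1.5034e+02 -3.0000e-02  1.0000e-02] shift now-axes [ 60.9  48.7 203.5] after-turn axes [  60.9   58.4 -201. ]
t 3.15 ee [0.4359 0.0131 0.2109] q [  1.7 -10.5  -4.8  95.7  -0.   41.6] F [0.1 0.7 0.4] open 0.0593
```

Emit:
carry_out(
  increments=[
    [-9.9,0,0,0,0,0,70],
    [-9.9,0,0,0,0,0,70],
    [-9.9,0,0,0,0,0,70],
    [0,0,0,0,-10,34,70],
    [0,0,0,0,-10,34,70],
    [0,0,0,0,-10,34,70],
    [0,0,0,0,-10,34,70],
    [0,0,0,0,-9,33,70],
    [0,0,0,0,-9,32,70],
    [0,0,0,0,0,0,70],
  ],
)

```text
time: 4.4
ee_pos: [0.5299, 0.2016, 0.2099]
tcp_rot: [116.2, 89.9, -164.2]
wrist_force: [-0.2, -0.6, -0.7]
opening: 0.0599
```

```bash
python3 - <<'E'
from h import *
o=sensors.get_obs();im=vision.camera('wrist');cv2.imwrite('pics/w1.png',cv2.convertScaleAbs(im[:,:,::-1],alpha=1.4))
c,s=np.cos(np.radians(-10.2)),np.sin(np.radians(-10.2))
pts=[[.529+c*a-s*b,.2005+s*a+c*b,0.002] for a in(-.0625,.0625) for b in(-.019,.019)]
print(proj('wrist',pts,o).round(1), proj('wrist',[o['ee_pos']],o))
plan([.529,.2005,.024],79.8)
E
```

```text
[[299.1 154.9]
 [335.  154.8]
 [301.4 266.1]
 [334.  265.9]] [[317.58063663 290.39465031]]
turn [-0.22 -0.05 -0.08] shift now-axes [186.2   0.3  -0. ] after-turn axes [186.2   0.5  -0.2]
turn [ 1.7978e+02 -1.2000e-01  8.0000e-02] shift now-axes [186.2   0.3  -0. ] after-turn axes [186.2  -0.5   0.2]
t 4.45 ee [0.5295 0.2006 0.2102] q [20.8  7.3 12.5 95.3 -0.  31.2] F [-0.8  0.2  0.5] open 0.0595
```

View pics/w1.png

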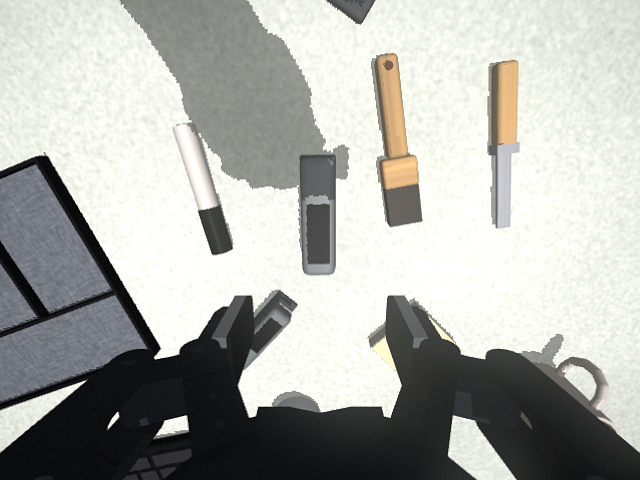

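The wrist view puts the stapler at cols 300–335 and rows 155–272. The predicted footprint is cols 299–335, rows 155–266, so it's centred between the jaws and aligned. I'll descend and grip.

Emit:
carry_out(
  increments=[
    [0,0,0,31,0,0,70],
    [0,0,0,31,0,0,70],
    [0,0,0,31,0,0,70],
    [0,0,0,31,0,0,70],
    [0,0,0,31,0,0,70],
    [0,0,0,16,0,0,70],
    [0,0,0,15,0,0,70],
    [0,0,0,0,0,0,70],
  ],
)

```text
time: 5.45
ee_pos: [0.5293, 0.1998, 0.0246]
tcp_rot: [122.9, 89.9, -157.6]
wrist_force: [0.7, -0.4, -0.1]
opening: 0.0596
```

Emit:
carry_out(
  increments=[
    [0,0,0,0,0,0,30],
    [0,0,0,0,0,0,20],
    [0,0,0,0,0,0,20],
    [0,0,0,0,0,0,20],
    [0,0,0,0,0,0,20],
    [0,0,0,0,0,0,20],
  ],
  squeeze=60,
)

```text
time: 6.2
ee_pos: [0.5304, 0.2003, 0.0265]
tcp_rot: [-63.2, 89.9, 16.3]
wrist_force: [-1.4, -1.0, 6.8]
opening: 0.0316
```

Emit:
carry_out(
  increments=[
    [0,0,0,-10,0,0,20],
    [0,0,0,-20,0,0,20],
    [0,0,0,-30,0,0,20],
    [0,0,0,-30,0,0,20],
    [0,0,0,0,0,0,20],
  ],
)

```text
time: 6.82
ee_pos: [0.5309, 0.2006, 0.1178]
tcp_rot: [-58.2, 89.8, 21.3]
wrist_force: [1.4, -0.0, -1.1]
opening: 0.0315
```

```bash
python3 - <<'E'
from h import *
plan([.5055,-.1058,.11],100.5)
o=sensors.get_obs();im=vision.camera('wrist');cv2.imwrite('pics/w2.png',cv2.convertScaleAbs(im[:,:,::-1],alpha=1.4))
im=vision.camera('scene');cv2.imwrite('pics/s3.png',cv2.resize(im[130:330,250:510,::-1],None,fx=3,fy=3))
E
```

```text
turn [-20.99   0.09   0.23] shift now-axes [   7.3  -30.8 -306. ] after-turn axes [   7.8   80.9 -296.7]
turn [ 1.5901e+02  3.3000e-01 -1.3000e-01] shift now-axes [   7.3  -30.8 -306. ] after-turn axes [  7.8 -80.9 296.7]
t 6.825 ee [0.5309 0.2006 0.1178] q [20.7  6.2  1.1 84.6  0.  31.2] F [ 1.4 -0.  -1.1] open 0.0315
```

View pics/w2.png

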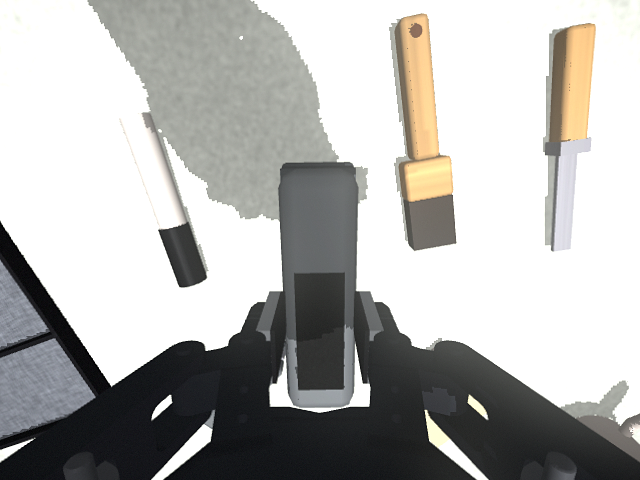

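View pics/s3.png

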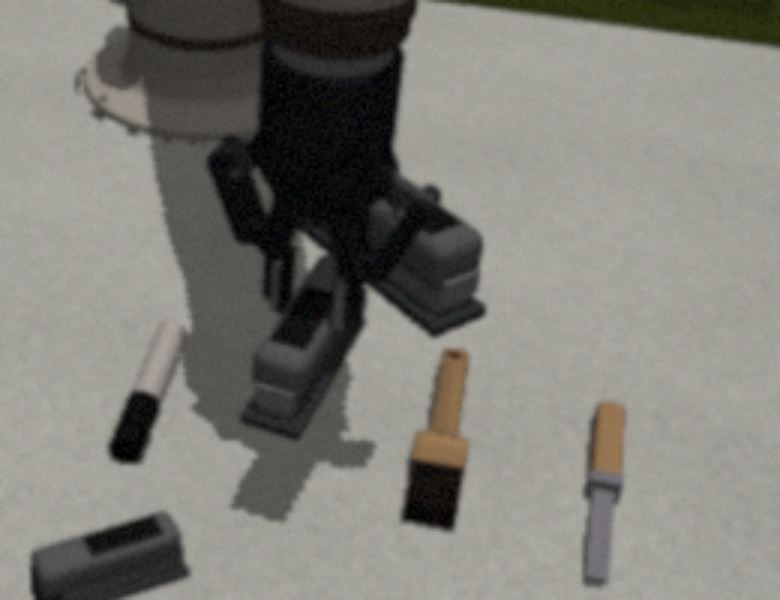

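The stapler is held level. I'll carry it to the short bay.

Emit:
carry_out(
  increments=[
    [0,0,0,0,-2,-20,20],
    [0,0,0,0,-4,-38,20],
    [0,0,0,0,-4,-38,20],
    [0,0,0,0,-4,-38,20],
    [0,0,0,0,-4,-38,20],
    [0,0,0,0,-4,-38,20],
    [0,0,0,0,-4,-38,20],
    [-7,0,0,0,-3,-38,20],
    [-7,0,0,0,0,-20,20],
    [-7,0,0,0,0,0,20],
    [0,0,0,0,0,0,20],
    [0,0,0,0,0,0,20],
  ],
)

```text
time: 8.43
ee_pos: [0.5044, -0.1064, 0.1145]
tcp_rot: [70.0, 89.9, 170.4]
wrist_force: [-0.8, -0.2, -2.7]
opening: 0.0315
```

```bash
python3 - <<'E'
from h import *
plan([.5055,-.1058,.0305],100.5)
o=sensors.get_obs();im=vision.camera('wrist');cv2.imwrite('pics/w3.png',cv2.convertScaleAbs(im[:,:,::-1],alpha=1.4))
C=np.array([.561,-.1639]);a=np.radians(10.5);ex=np.array([np.cos(a),np.sin(a)]);ey=np.array([-ex[1],ex[0]])
P=[np.r_[C+ex*x+ey*y,.016] for x,y in[(-.1255,.119),(-.1255,-.119),(.1255,.119),(.1255,-.119),(.0355,.119),(.0355,-.119),(-.1255,.018),(.0355,.018)]]
print(proj('wrist',P,o).round(0))
E
```

```text
turn [-0.14  0.02 -0.05] shift now-axes [84.  -1.3  0.4] after-turn axes [84.  -1.2  0.4]
turn [ 1.7986e+02 -8.0000e-02 -3.0000e-02] shift now-axes [84.  -1.3  0.4] after-turn axes [84.   1.2 -0.4]
t 8.425 ee [ 0.5044 -0.1064  0.1145] q [-11.9  -0.5  -6.3  84.3  -0.  -22.3] F [-0.8 -0.2 -2.7] open 0.0315
[[389. 134.]
 [ 64. 134.]
 [374. 413.]
 [122. 415.]
 [379. 329.]
 [104. 330.]
 [251. 134.]
 [262. 329.]]
```

View pics/w3.png

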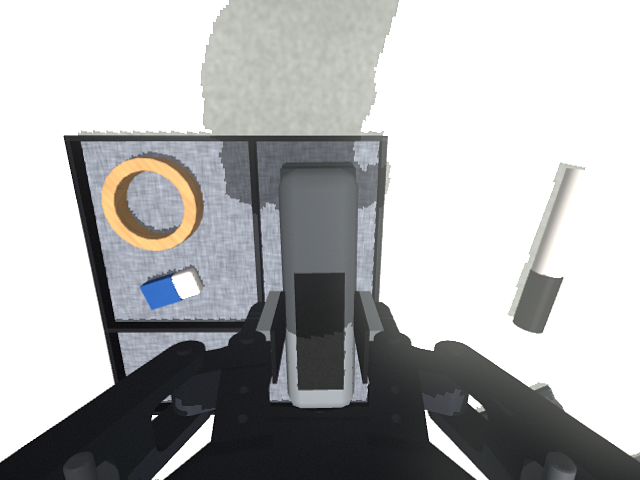

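The tray corners appear at (386,136) and (66,136), where the projection predicts (389,134) and (64,134), so the fit is good to about 1–2 mm. I'll lower the stapler gently.

Emit:
carry_out(
  increments=[
    [0,0,0,20,-1,0,20],
    [0,0,0,25,0,0,20],
    [0,0,0,20,0,0,20],
    [0,0,0,10,0,0,20],
    [0,0,0,4,0,0,20],
    [0,0,0,2,0,0,20],
    [0,0,0,0,0,0,20],
  ],
)

```text
time: 9.35
ee_pos: [0.5062, -0.1062, 0.0346]
tcp_rot: [-111.7, 90.0, -11.2]
wrist_force: [-0.5, -0.4, -1.3]
opening: 0.0317
```

Emit:
carry_out(
  increments=[
    [0,0,0,1.5,0,0,20],
    [0,0,0,1.5,0,0,20],
    [0,0,0,0,0,0,20],
  ],
)

```text
time: 9.72
ee_pos: [0.5059, -0.1061, 0.031]
tcp_rot: [49.3, 90.0, 149.8]
wrist_force: [0.0, -0.3, -1.9]
opening: 0.0315
```

Emit:
carry_out(
  increments=[
    [0,0,0,1,0,0,20],
    [0,0,0,1,0,0,20],
    [0,0,0,0,0,0,20],
  ],
)

```text
time: 10.1
ee_pos: [0.5061, -0.1064, 0.0305]
tcp_rot: [-124.8, 89.9, -24.4]
wrist_force: [-4.1, 0.4, 9.9]
opening: 0.0315
```

Emit:
carry_out(
  increments=[
    [0,0,0,0,0,0,45],
    [0,0,0,0,0,0,60],
    [0,0,0,0,0,0,70],
    [0,0,0,0,0,0,70],
    [0,0,0,-20,0,0,70],
    [0,0,0,-40,0,0,70],
    [0,0,0,-50,0,0,70],
    [0,0,0,-40,0,0,70],
    [0,0,0,0,0,0,70],
  ],
)

```text
time: 11.22
ee_pos: [0.5073, -0.1064, 0.1824]
tcp_rot: [-112.2, 89.7, -11.7]
wrist_force: [-0.1, 0.3, -0.3]
opening: 0.0598
```

```bash
python3 - <<'E'
from h import *
plan([.459,.292,.18],90.9)
o=sensors.get_obs();im=vision.camera('wrist');cv2.imwrite('pics/w4.png',cv2.convertScaleAbs(im[:,:,::-1],alpha=1.4))
C=np.array([.561,-.1639]);a=np.radians(10.5);ex=np.array([np.cos(a),np.sin(a)]);ey=np.array([-ex[1],ex[0]])
S=C-.044*ex+.0675*ey
P=[np.r_[S+ex*x+ey*y,.006] for x,y in[(-.0625,.019),(-.0625,-.019),(.0625,.019),(.0625,-.019)]]
print(proj('wrist',P,o).round(0))
E
```

```text
turn [ 9.61 -0.09  0.29] shift now-axes [  1.7 -25.2 400.6] after-turn axes [  2.4  42.  399.1]
turn [-1.7039e+02 -4.4000e-01 -1.4000e-01] shift now-axes [  1.7 -25.2 400.6] after-turn axes [   2.4  -42.  -399.1]
t 11.225 ee [ 0.5073 -0.1064  0.1824] q [-11.9  -0.2   1.5  91.4   0.  -22.4] F [-0.1  0.3 -0.3] open 0.0598
[[340. 153.]
 [300. 153.]
 [338. 274.]
 [302. 274.]]
```

View pics/w4.png

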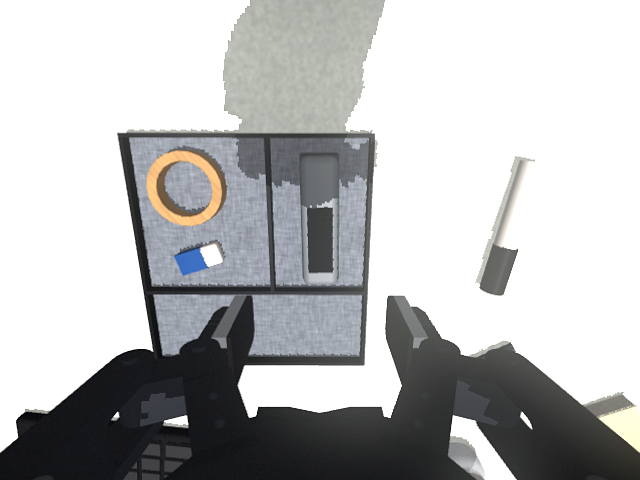

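The stapler stands centred in the short bay, its base's rear edge at row 153 as predicted. Next is the brush.

Emit:
carry_out(
  increments=[
    [0,0,0,0,-2,40,55],
    [0,0,0,0,-2,40,55],
    [0,0,0,0,-3,40,55],
    [0,0,0,0,-3,40,55],
    [0,0,0,0,-3,40,55],
    [0,0,0,0,-3,40,55],
    [0,0,0,0,-3,40,55],
    [0,0,0,0,-2,40,55],
    [0,0,0,0,-2,40,55],
    [9.6,0,0,0,-2,40,55],
    [0,0,0,0,0,0,55],
    [0,0,0,0,0,0,55],
  ],
)

```text
time: 12.78
ee_pos: [0.4571, 0.2913, 0.1779]
tcp_rot: [127.9, 89.9, -141.0]
wrist_force: [0.2, 0.7, -0.2]
opening: 0.047
```

```bash
python3 - <<'E'
from h import *
plan([.459,.292,.004],90.9)
o=sensors.get_obs();im=vision.camera('wrist');cv2.imwrite('pics/w5.png',cv2.convertScaleAbs(im[:,:,::-1],alpha=1.4))
a=np.radians(.9);ex=np.array([np.cos(a),np.sin(a)]);ey=np.array([-ex[1],ex[0]])
P=[np.r_[np.array([.4742,.2923])+ex*x+ey*y,.018] for x,y in[(-.0825,.01),(-.0825,-.01),(.012,.01),(.012,-.01),(.012,.018),(.012,-.018),(.0825,.018),(.0825,-.018)]]
print(proj('wrist',P,o).round(0))
E
```

```text
turn [ 0.13 -0.07 -0.09] shift now-axes [173.9  -2.2   0.9] after-turn axes [173.9  -1.9   0.7]
turn [-1.7987e+02  1.4000e-01 -1.1000e-01] shift now-axes [173.9  -2.2   0.9] after-turn axes [173.9   1.9  -0.7]
t 12.775 ee [0.4571 0.2913 0.1779] q [32.5  3.4  4.7 91.4 -0.  31.5] F [ 0.2  0.7 -0.2] open 0.047
[[330. 153.]
 [309. 153.]
 [329. 251.]
 [309. 251.]
 [337. 251.]
 [301. 251.]
 [336. 315.]
 [302. 315.]]
```

View pics/w5.png

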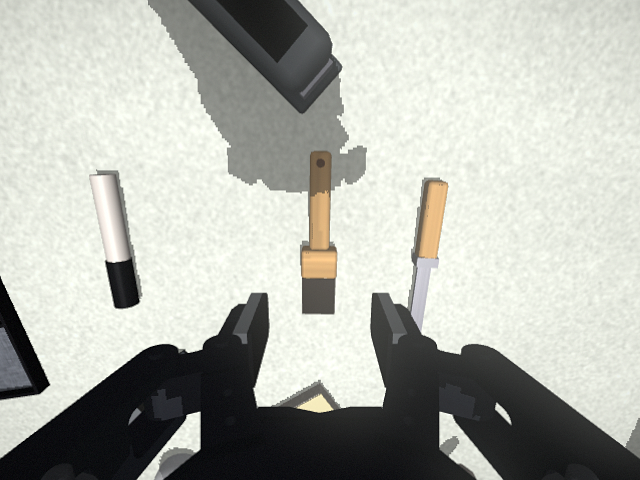

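The brush handle spans cols 310–330 and rows 152–247 (predicted 309–330 and 153–251). I'll descend.

Emit:
carry_out(
  increments=[
    [0,0,0,25,-2,1,55],
    [0,0,0,35,0,0,55],
    [0,0,0,35,0,0,55],
    [0,0,0,35,0,0,55],
    [0,0,0,25,0,0,55],
    [0,0,0,12,0,0,55],
    [0,0,0,4,0,0,55],
    [0,0,0,0,0,0,55],
  ],
)

```text
time: 13.82
ee_pos: [0.46, 0.2927, 0.0088]
tcp_rot: [-58.5, 89.9, 32.4]
wrist_force: [-0.8, 0.7, -0.2]
opening: 0.047
```

Emit:
carry_out(
  increments=[
    [0,0,0,0,0,0,35],
    [0,0,0,0,0,0,20],
    [0,0,0,0,0,0,10],
    [0,0,0,0,0,0,10],
    [0,0,0,0,0,0,10],
  ],
  squeeze=40,
)

```text
time: 14.45
ee_pos: [0.4595, 0.2927, 0.0081]
tcp_rot: [-98.9, 90.0, -8.0]
wrist_force: [-0.4, -0.0, -0.0]
opening: 0.0089
```

The fingers closed to the commanded opening, so they don't have the handle. I'll look.

```bash
python3 - <<'E'
from h import *
plan([.459,.292,.003],90.9)
im=vision.camera('wrist');cv2.imwrite('pics/w6.png',cv2.convertScaleAbs(im[:,:,::-1],alpha=1.4))
im=vision.camera('scene');cv2.imwrite('pics/s6.png',cv2.resize(im[130:330,310:510,::-1],None,fx=3,fy=3))
E
```

```text
turn [ 0.01 -0.    0.  ] shift now-axes [ 5.1  0.5 -0.7] after-turn axes [ 5.1  0.5 -0.7]
turn [-179.99   -0.     -0.  ] shift now-axes [ 5.1  0.5 -0.7] after-turn axes [ 5.1 -0.5  0.7]
t 14.45 ee [0.4595 0.2927 0.0081] q [ 32.5   5.3 -12.1  72.6  -0.   31.6] F [-0.4 -0.  -0. ] open 0.0089
```

View pics/w6.png

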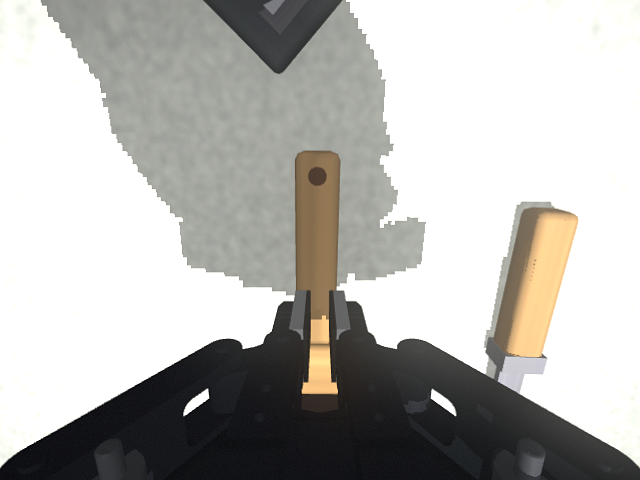

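View pics/s6.png

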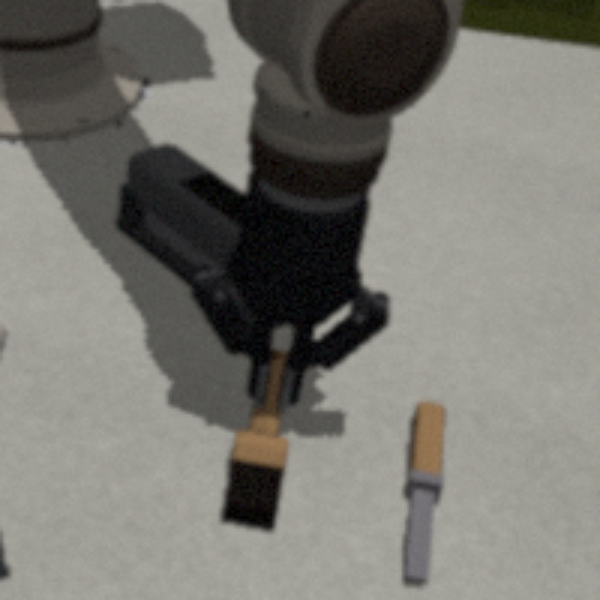

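```bash
python3 - <<'E'
from h import *
o=sensors.get_obs();print(o['opening'])
im=vision.camera('scene');cv2.imwrite('pics/s7.png',cv2.convertScaleAbs(cv2.resize(im[230:310,370:450,::-1],None,fx=7,fy=7,interpolation=cv2.INTER_CUBIC),alpha=2))
print(proj('scene',[o['ee_pos'],o['ee_pos']+[0,.01,0],o['ee_pos']-[0,.01,0]]), ((proj('scene',[o['ee_pos']])-[370,230])*7))
E
```

```text
0.008589978760708909
[[398.8596676  270.91417986]
 [403.66155673 271.77682827]
 [394.07153567 270.05358016]] [[202.01767323 286.39925901]]
```

View pics/s7.png

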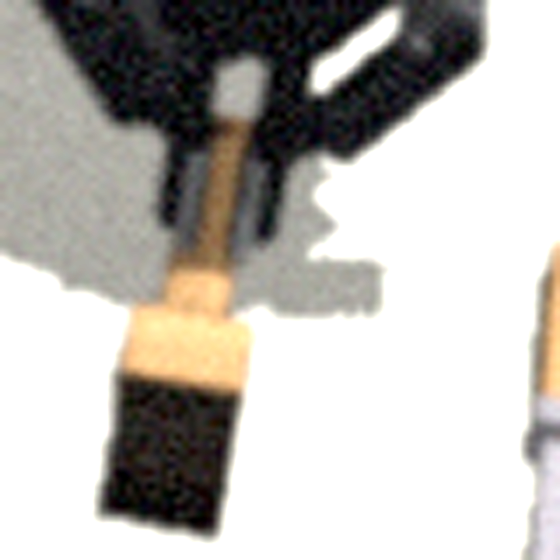

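The finger tips sit over the handle rather than beside it. I'll open, go lower while watching the force, and close again.

Emit:
carry_out(
  increments=[
    [0,0,0,0,0,0,40],
    [0,0,0,0,0,0,45],
    [0,0,0,0,0,0,45],
    [0,0,0,3,0,0,45],
    [0,0,0,2,0,0,45],
    [0,0,0,0,0,0,45],
  ],
)

```text
time: 15.35
ee_pos: [0.4594, 0.2926, 0.0028]
tcp_rot: [122.2, 90.0, -146.9]
wrist_force: [-0.3, 0.2, 0.4]
opening: 0.0384
```

```bash
python3 - <<'E'
from h import *
plan([.459,.292,.003],90.9)
im=vision.camera('scene');cv2.imwrite('pics/s8.png',cv2.convertScaleAbs(cv2.resize(im[230:310,370:450,::-1],None,fx=7,fy=7,interpolation=cv2.INTER_CUBIC),alpha=2))
o=sensors.get_obs();print((proj('scene',o['ee_pos']+np.array([[0,.0,0],[0,.019,0],[0,-.019,0]]))-[370,230])*7)
E
```

```text
turn [ 0.   -0.02 -0.02] shift now-axes [-0.2  0.4 -0.6] after-turn axes [-0.2  0.4 -0.6]
turn [-1.8e+02  4.0e-02 -2.0e-02] shift now-axes [-0.2  0.4 -0.6] after-turn axes [-0.2 -0.4  0.6]
t 15.35 ee [0.4594 0.2926 0.0028] q [ 32.5   5.5 -12.5  72.   -0.   31.6] F [-0.3  0.2  0.4] open 0.0384
[[199.50266014 299.05259817]
 [263.20950203 310.53581912]
 [136.14112308 287.61982737]]
```

View pics/s8.png

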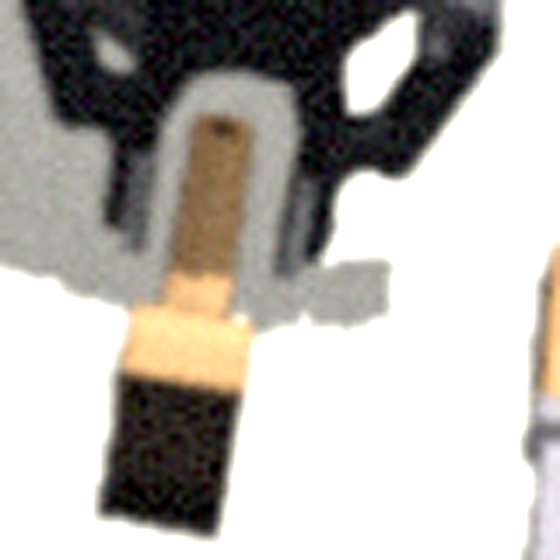

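```bash
python3 - <<'E'
from h import *
c=vision.calibration('wrist');K,M=c['camera_matrix'],c['mount'];E=np.linalg.inv(M)
from scipy.optimize import least_squares
for op,l,r in[(.0595,(252,296),(388,296)),(.047,(268,293),(373,293)),(.0315,(274.5,291),(365,291))]:
  def f(v):
    P=np.array([[v[0],v[1],s*op/2,1] for s in(-1,1)]);q=(E@P.T).T[:,:3]@F
    u=(K@q.T).T;u=u[:,:2]/u[:,2:];u=u[u[:,0].argsort()];return (u-[l,r]).ravel()
  s=least_squares(f,[0,0]);print(op,s.x,s.fun)
E
```

```text
0.0595 [-0.02720608  0.00931549] [-2.61711483  0.04290955 -2.76955505 -0.0400202 ]
0.047 [-0.02354261  0.00907292] [-3.03476477  0.03344278 -3.2596164  -0.03006181]
0.0315 [-0.05417283  0.02382375] [-2.77127843  0.02877342 -3.08271483 -0.02562807]
```

```bash
python3 - <<'E'
import cv2
for n in('w5','w6'):
  im=cv2.imread(f'pics/{n}.png')
  cv2.imwrite(f'pics/{n}c.png',cv2.resize(im[270:420,220:420],None,fx=4,fy=4,interpolation=cv2.INTER_CUBIC))
E
```

```text
(no output)
```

View pics/w6c.png

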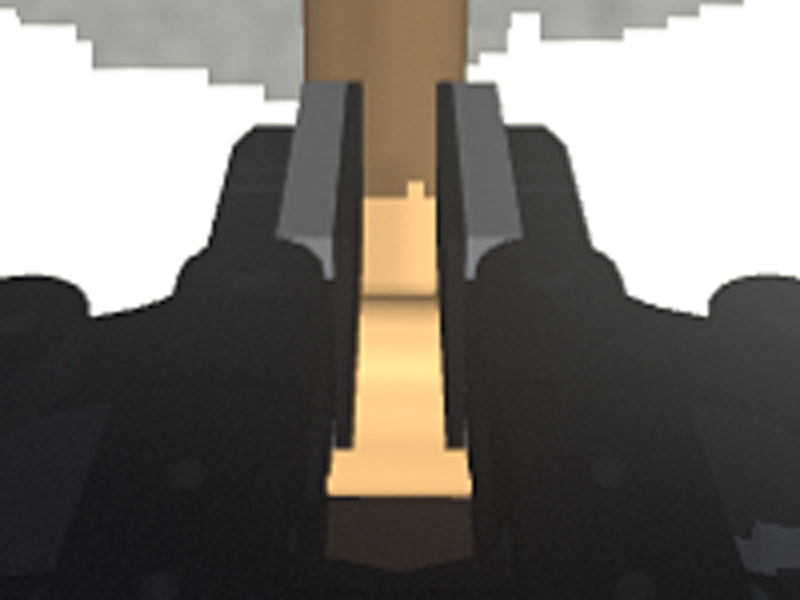

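Emit:
carry_out(
  increments=[
    [0,0,0,0,0,0,38],
    [0,0,0,2,0,0,38],
    [0,0,0,1,0,0,38],
    [0,0,0,0,0,0,38],
  ],
)

```text
time: 15.9
ee_pos: [0.4594, 0.2927, -0.0001]
tcp_rot: [117.3, 90.0, -151.8]
wrist_force: [-0.7, -0.7, 1.2]
opening: 0.0321
```

Emit:
carry_out(
  increments=[
    [0,0,0,1,0,0,38],
    [0,0,0,1,0,0,38],
    [0,0,0,0,0,0,38],
  ],
)

```text
time: 16.27
ee_pos: [0.4595, 0.2927, -0.002]
tcp_rot: [122.9, 90.0, -146.2]
wrist_force: [0.3, -0.9, 0.9]
opening: 0.0325
```

Free of the desk even at z = -2 mm, so the tips do stand back. I'll try closing here with a light squeeze.

Emit:
carry_out(
  increments=[
    [0,0,0,0,0,0,28],
    [0,0,0,0,0,0,22],
    [0,0,0,0,0,0,12],
    [0,0,0,0,0,0,12],
    [0,0,0,0,0,0,12],
  ],
  squeeze=30,
)

```text
time: 16.9
ee_pos: [0.4596, 0.2927, -0.0017]
tcp_rot: [-65.5, 90.0, 25.4]
wrist_force: [0.1, -0.8, 3.0]
opening: 0.0184
```

Emit:
carry_out(
  increments=[
    [0,0,0,-4,0,0,12],
    [0,0,0,-8,0,0,12],
    [0,0,0,0,0,0,12],
    [0,0,0,0,0,0,12],
  ],
  squeeze=50,
)

```text
time: 17.4
ee_pos: [0.4595, 0.2927, 0.01]
tcp_rot: [66.5, 90.0, 157.4]
wrist_force: [-0.0, -0.3, -0.8]
opening: 0.0175
```

```bash
python3 - <<'E'
from h import *
plan([.639,-.1495,.1],10.5)
im=vision.camera('scene');cv2.imwrite('pics/s9.png',cv2.convertScaleAbs(cv2.resize(im[230:310,370:450,::-1],None,fx=7,fy=7,interpolation=cv2.INTER_CUBIC),alpha=2))
E
```

```text
turn [80.41 -0.   -0.  ] shift now-axes [ -90.  -172.5 -445. ] after-turn axes [ -90.  -467.5   95.9]
turn [-99.59   0.    -0.  ] shift now-axes [ -90.  -172.5 -445. ] after-turn axes [-90.  467.5 -95.9]
t 17.4 ee [0.4595 0.2927 0.01  ] q [ 32.5   5.3 -11.9  72.8   0.   31.6] F [-0.  -0.3 -0.8] open 0.0175
```

View pics/s9.png

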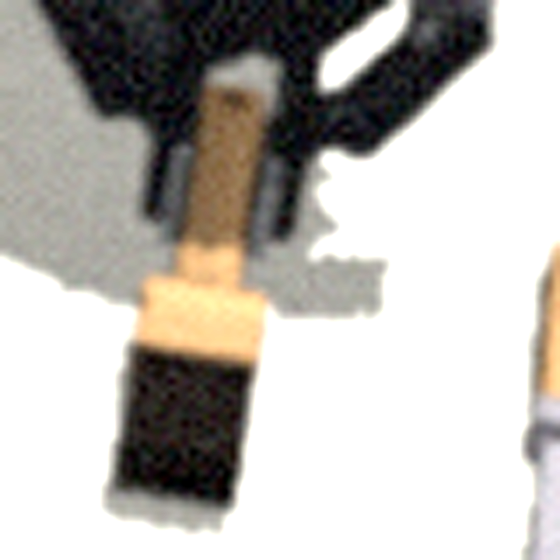

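The brush is lifted level: both ends moved up about 27 px in the crop. I'll carry it over.

Emit:
carry_out(
  increments=[
    [0,0,0,-20,0,0,12],
    [0,0,0,-30,0,0,12],
    [0,0,0,-30,0,0,12],
    [0,0,0,-10,-6,-16,12],
    [0,0,0,0,-12,-31,12],
    [0,0,0,0,-12,-31,12],
    [0,0,0,0,-12,-31,12],
    [0,0,0,0,-12,-31,12],
    [0,0,0,0,-12,-31,12],
    [0,0,0,0,-12,-31,12],
    [0,0,0,0,-12,-31,12],
    [0,0,0,0,-12,-31,12],
  ],
)

```text
time: 18.95
ee_pos: [0.5655, 0.0283, 0.0989]
tcp_rot: [99.0, 89.9, -170.1]
wrist_force: [0.6, 0.0, -1.2]
opening: 0.018
```

Emit:
carry_out(
  increments=[
    [0,0,0,0,-12,-31,12],
    [0,0,0,0,-12,-31,12],
    [0,0,0,0,-12,-31,12],
    [0,0,0,0,-12,-31,12],
    [0,0,0,0,-10,-25,12],
    [0,0,0,0,-6,-15,12],
    [5,0,0,0,0,0,12],
    [8.4,0,0,0,0,0,12],
    [8.4,0,0,0,0,0,12],
    [8.4,0,0,0,0,0,12],
    [8.4,0,0,0,0,0,12],
    [8.4,0,0,0,0,0,12],
  ],
)

```text
time: 20.45
ee_pos: [0.6318, -0.1327, 0.0995]
tcp_rot: [122.1, 89.9, 165.7]
wrist_force: [0.2, -0.3, -1.1]
opening: 0.0175
```

Emit:
carry_out(
  increments=[
    [8.4,0,0,0,0,0,12],
    [8.4,0,0,0,0,0,12],
    [8.4,0,0,0,0,0,12],
    [8.2,0,0,0,0,0,12],
    [0,0,0,0,0,0,12],
    [0,0,0,0,0,0,12],
  ],
)

```text
time: 21.2
ee_pos: [0.632, -0.1327, 0.0998]
tcp_rot: [153.6, 90.0, 164.3]
wrist_force: [0.1, 0.2, -0.7]
opening: 0.0176
```

```bash
python3 - <<'E'
from h import *
plan([.6365,-.136,.003],10.5)
o=sensors.get_obs();im=vision.camera('wrist');cv2.imwrite('pics/w10.png',cv2.convertScaleAbs(im[:,:,::-1],alpha=1.4))
im=vision.camera('scene');cv2.imwrite('pics/s10.png',cv2.convertScaleAbs(cv2.resize(im[170:330,70:290,::-1],None,fx=3.5,fy=3.5,interpolation=cv2.INTER_CUBIC),alpha=1.7))
C=np.array([.561,-.1639]);a=np.radians(10.5);ex=np.array([np.cos(a),np.sin(a)]);ey=np.array([-ex[1],ex[0]])
P=[np.r_[C+ex*x+ey*y,.016] for x,y in[(.0355,.119),(.0355,-.119),(.1255,.119),(.1255,-.119)]]
print(proj('wrist',P,o).round(0))
E
```

```text
turn [ 0.18 -0.02 -0.01] shift now-axes [96.8 -4.1  3.8] after-turn axes [96.8 -4.1  3.8]
turn [-1.7982e+02  2.0000e-02 -4.0000e-02] shift now-axes [96.8 -4.1  3.8] after-turn axes [96.8  4.1 -3.8]
t 21.2 ee [ 0.632  -0.1327  0.0998] q [-11.9  17.5  12.2  84.8   0.   67.5] F [ 0.1  0.2 -0.7] open 0.0176
[[260. 102.]
 [273. 396.]
 [393. 103.]
 [376. 396.]]
```

View pics/w10.png

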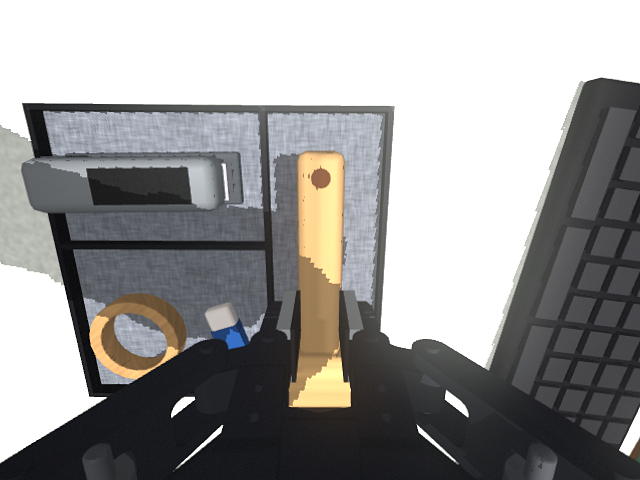

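View pics/s10.png

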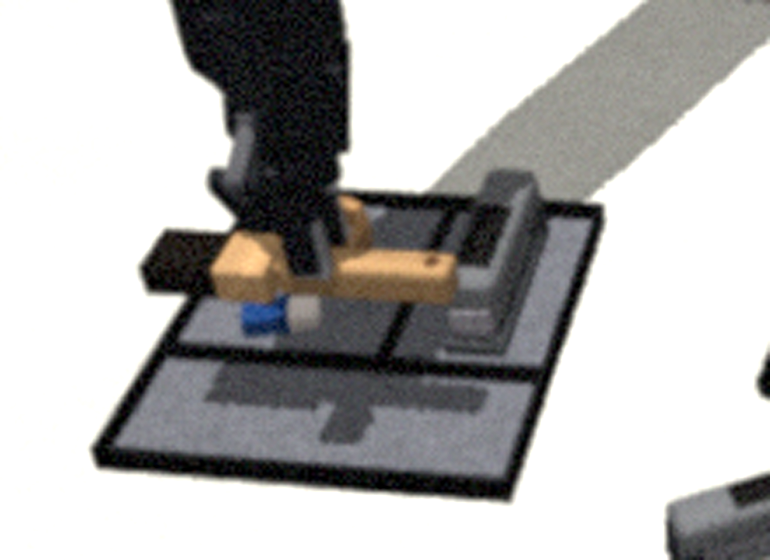

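The brush is level over the long bay, aligned with it. The tray edges are at cols 260 and 393, as predicted. I'll lower it.

Emit:
carry_out(
  increments=[
    [0,0,0,10,-4,4,12],
    [0,0,0,22,0,0,12],
    [0,0,0,25,0,0,12],
    [0,0,0,18,0,0,12],
    [0,0,0,10,0,0,12],
    [0,0,0,5,0,0,12],
    [0,0,0,2,0,0,12],
    [0,0,0,0,0,0,12],
  ],
)

```text
time: 22.3
ee_pos: [0.6373, -0.1359, 0.0087]
tcp_rot: [-22.3, 90.0, -11.8]
wrist_force: [0.5, 0.9, -1.2]
opening: 0.0177
```

Emit:
carry_out(
  increments=[
    [0,0,0,1.5,0,0,12],
    [0,0,0,1.5,0,0,12],
    [0,0,0,0,0,0,12],
  ],
)

```text
time: 22.68
ee_pos: [0.6369, -0.1358, 0.005]
tcp_rot: [150.6, 90.0, 161.1]
wrist_force: [0.2, 0.3, -0.7]
opening: 0.0179
```

Emit:
carry_out(
  increments=[
    [0,0,0,1,0,0,12],
    [0,0,0,1,0,0,12],
    [0,0,0,1,0,0,12],
    [0,0,0,0,0,0,12],
  ],
)

```text
time: 23.18
ee_pos: [0.6369, -0.1358, 0.0024]
tcp_rot: [-22.0, 90.0, -11.5]
wrist_force: [-1.4, 0.7, 3.3]
opening: 0.0175
```

Contact at z = 2.4 mm, as predicted. I'll release with a limited opening and rise.

Emit:
carry_out(
  increments=[
    [0,0,0,0,0,0,28],
    [0,0,0,0,0,0,40],
    [0,0,0,0,0,0,42],
    [0,0,0,0,0,0,42],
    [0,0,0,-15,0,0,42],
    [0,0,0,-30,0,0,42],
    [0,0,0,-45,0,0,42],
    [0,0,0,-45,0,0,42],
    [0,0,0,-45,0,0,42],
    [0,0,0,0,0,0,42],
  ],
)

```text
time: 24.42
ee_pos: [0.6384, -0.1361, 0.1878]
tcp_rot: [-22.1, 89.6, -11.6]
wrist_force: [0.7, 0.2, -0.6]
opening: 0.0358
```

```bash
python3 - <<'E'
from h import *
plan([.4,0,.25],10.5)
o=sensors.get_obs();im=vision.camera('wrist');cv2.imwrite('pics/w11.png',cv2.convertScaleAbs(im[:,:,::-1],alpha=1.4))
E
```

```text
turn [0.   0.41 0.17] shift now-axes [ -64.2  177.1 -209.2] after-turn axes [ -62.2  177.3 -209.6]
turn [-179.99   -0.26    0.65] shift now-axes [ -64.2  177.1 -209.2] after-turn axes [ -62.2 -177.3  209.6]
t 24.425 ee [ 0.6384 -0.1361  0.1878] q [-12.   18.8  23.6  94.4   0.   67.5] F [ 0.7  0.2 -0.6] open 0.0358
```

View pics/w11.png

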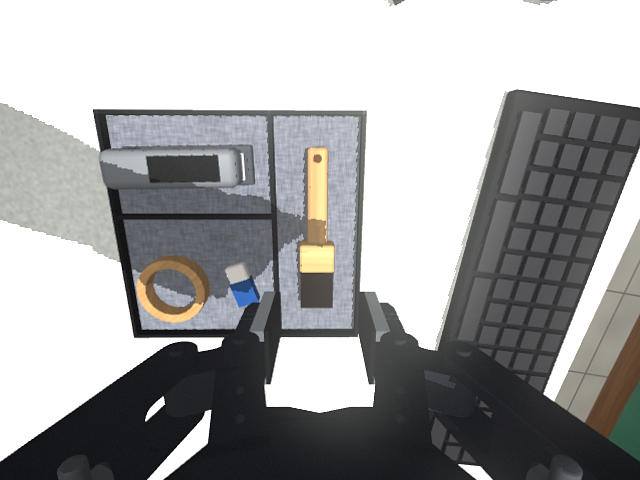

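Both are in. I'll move the arm clear and check with the fixed cameras.

Emit:
carry_out(
  increments=[
    [0,0,0,-25,0,0,42],
    [0,0,0,-25,0,0,42],
    [0,0,0,0,30,-30,42],
    [0,0,0,0,30,-30,42],
    [0,0,0,0,30,-30,42],
    [0,0,0,0,30,-30,42],
    [0,0,0,0,30,-30,42],
    [0,0,0,0,30,-30,42],
    [0,0,0,0,30,-15,42],
    [0,0,0,0,30,0,42],
    [0,0,0,0,0,0,42],
    [0,0,0,0,0,0,42],
  ],
)

```text
time: 25.98
ee_pos: [0.4013, 0.0644, 0.2316]
tcp_rot: [-166.6, 89.9, -156.0]
wrist_force: [0.7, -0.5, 0.2]
opening: 0.0359
```

```bash
python3 - <<'E'
from h import *
o=sensors.get_obs();print(o['time'],o['ee_pos'],o['wrist_force'])
im=vision.camera('top');cv2.imwrite('pics/t12.png',cv2.convertScaleAbs(cv2.resize(im[115:290,360:540,::-1],None,fx=3,fy=3,interpolation=cv2.INTER_CUBIC),alpha=1.6))
im=vision.camera('scene');cv2.imwrite('pics/s12.png',cv2.convertScaleAbs(cv2.resize(im[200:320,90:260,::-1],None,fx=4,fy=4,interpolation=cv2.INTER_CUBIC),alpha=1.7))
E
```

```text
25.975 [0.40127543 0.06436859 0.23159956] [ 0.72752816 -0.53423439  0.21449022]
```

View pics/t12.png

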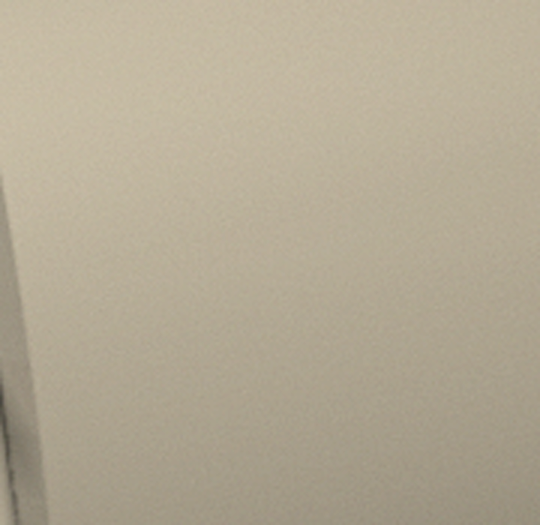

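View pics/s12.png

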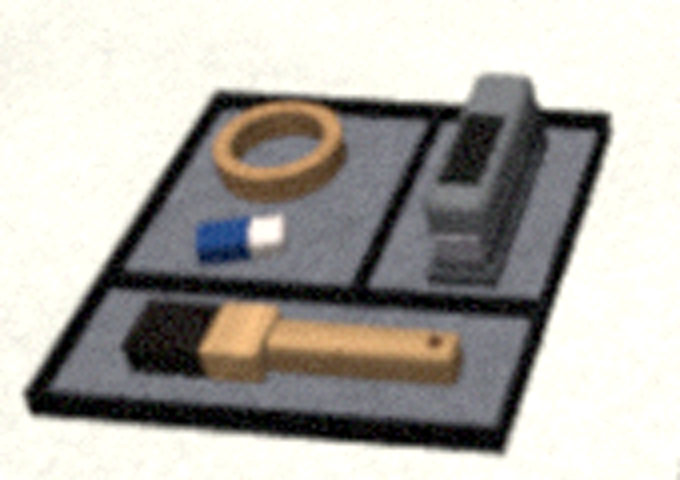

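Emit:
carry_out(
  increments=[
    [0,0,0,0,45,0,42],
    [0,0,0,0,45,0,42],
    [0,0,0,0,45,0,42],
    [0,0,0,0,45,0,42],
    [0,0,0,0,45,0,42],
    [0,0,0,0,0,0,42],
    [0,0,0,0,0,0,42],
  ],
)

```text
time: 26.95
ee_pos: [0.3607, 0.2852, 0.2318]
tcp_rot: [-133.4, 89.9, -122.9]
wrist_force: [-0.0, -0.1, -0.3]
opening: 0.0358
```

```bash
python3 - <<'E'
from h import *
o=sensors.get_obs();print(o['time'],o['ee_pos'],o['wrist_force'])
im=vision.camera('top');cv2.imwrite('pics/t13.png',cv2.convertScaleAbs(cv2.resize(im[115:290,360:540,::-1],None,fx=3,fy=3,interpolation=cv2.INTER_CUBIC),alpha=1.6))
C=np.array([.561,-.1639]);a=np.radians(10.5);ex=np.array([np.cos(a),np.sin(a)]);ey=np.array([-ex[1],ex[0]])
S=C-.044*ex+.0675*ey;L=C+.0795*ex
p=onz('scene',[(197,270),(213.3,271.5)],.005)[:,:2]-S;print('stapler front base (expect x=62.5,y=-19/19)',p@np.c_[ex,ey]*1000)
p=onz('scene',[(122.5,292),(203.8,295.7)],.005)[:,:2]-L;print('brush near-bottom ends (x~+10..18,y -82/82)',p@np.c_[ex,ey]*1000)
E
```

```text
26.95 [0.36069577 0.28521344 0.23181989] [-0.01116606 -0.10194659 -0.3431514 ]
stapler front base (expect x=62.5,y=-19/19) [[ 59.57310574 -18.44354318]
 [ 60.83722881  16.68151095]]
brush near-bottom ends (x~+10..18,y -82/82) [[ 14.33970262 -81.37474765]
 [  7.748815    83.32329725]]
```

View pics/t13.png

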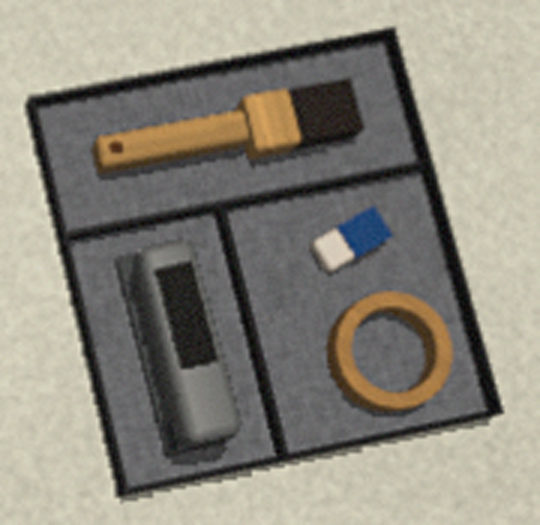

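Both items are centred to within about 3 mm and lie flat, and the arm is clear. I'm handing in the job.

```bash
python3 -c "
from workcell import job_done
print(job_done())"
```

```text
the job is handed in; nothing more can be done
None
```

The stapler now stands on its base in the short compartment and the brush lies flat in the long one. I handed the job in at about 27 s, with the arm well clear.

**Last checks (scene and top cameras):**
- **Stapler:** it is upright, lengthwise and about 2–3 mm from the centre of its bay. When I set it down it touched the floor at the expected height, with about 10 N.
- **Brush:** it is aligned to about 1–2° and within about 3 mm of the centre of its bay. It touched the floor at the expected height, with about 3 N.
- **Not measured:** I did not measure the final resting heights separately. "On the floor" rests on the contact heights and the pictures.

**What went wrong or disagreed:**
- **First brush grasp:** it missed, because the finger tips stand farther back than I assumed and closed above the handle. A second try about 10 mm lower held.
- **Gripper opening:** it read about 2.5 mm less than the stated widths on both objects.

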